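# Index the stirrer caddy four clicks from its stop

### The job

Using the wooden knob of its crank, wind the rotating stirrer caddy back (clockwise seen from above) until it bears lightly but definitely against its stop post, and keep it there for a moment; never force it. Then turn it forward (counter-clockwise) four clicks, counting the click it springs to at the stop as zero, so that the paddle-topped stirrers stand at the serving tab; do not run past that click, and let go with the caddy resting in it. Leave the bowl, tumblers and tin where they are.

Things in the scene. Friction and masses are not known exactly. Their poses are not given: they have to be found in the camera images.
- foot: Fixed foot of the caddy: dark wooden disc, 190 mm across, 22 mm high in all, on the trolley top. Origin: centre of its underside, on the caddy's vertical turning axis; z up. Its -x axis points to the serving tab, a steel tab 30 x 14 x 10 mm whose middle is 105 mm from the axis.
- turret (a joint): Angle of the caddy on its foot (rad), growing counter-clockwise from above; at 0 the crank arm points along the foot's +x. It clicks: it rests at 0, 1.047, 2.094, 3.142, 4.189 (click four) and 5.236, is sprung back to the nearest rest and tips over to the next about halfway. Starts at click one, two or three. The stop catches it 0.21 to 0.42 rad below 0; let go there, it springs to 0.
- paddle_cup (a point): Centre of the mouth of the cup with the flat paddle-topped stirrers, 118 mm above the trolley top, 43 mm from the axis. The turret is a 148 mm steel plate with six such 41 mm aluminium cups in a ring (the other stirrers end in small balls), a centre column, and a crank arm above the stirrers; stirrers reach 170 mm above the trolley top.
- knob_mid (a point): Point on the axis of the crank knob, 226 mm above the trolley top. Knob: upright dark wooden cylinder, 18 mm in diameter, 44 mm high, 199 to 243 mm above the trolley top, 80 mm from the turning axis on the outer end of the 18 mm wide crank arm. It spins freely on its own axis, so it can be carried round with unchanging gripper heading. A click takes 5 to 10 N at the knob.
- stop: Rigid steel stop post, 11 mm thick, 84 mm from the axis. Origin on the turning axis at the foot's underside; the post lies along its -y axis. A 12 mm lug on the turret rim, about 90 degrees clockwise of the crank arm, meets it; post and lug are set differently each start (lug 4 mm either way, not told), so contact must be felt. 4 to 10 N on the post is light but definite, over 16 N forcing.
- stop_post (a point): Centre of the top face of the stop post, 52 mm above the trolley top. Wound back below click zero, the click spring itself pushes back with a slowly growing force, up to about 5 N at the knob (friction adds some 2 N); it does not give more resistance than that, so the stop is felt as a sudden, much steeper rise.
- bowl: Coral ceramic bowl, 140 mm across, 60 mm high, loose; origin at the centre of its underside. Bystander.
- tumbler_a: Clear tumbler, 72 mm across, 100 mm high, loose; origin at the centre of its underside. Bystander.
- tumbler_b: The other clear tumbler, same size; origin at the centre of its underside. Bystander.
- tin: Aluminium tin with screw lid, 85 mm across, 82 mm high, loose; origin at the centre of its underside. Bystander.
Mind the look-alikes: they are no part of the job. What is shaped like the foot but orange is not meant.

How it is judged:
By the outcome, as a careful person would: the job done as asked, in the order asked, and still so for the second after the job is handed in, with the robot touching nothing.
It also fails if it takes over 72 s, if anything falls off the work surface, if the arm or the gripper's body presses on something with over 40 N, if the wrist force passes 120 N, or if a joint passes its speed limit or range.

### The arm

A 6-joint arm with a two-finger parallel gripper is mounted at the origin on the work surface. World frame = base frame: x ahead of the robot, y to its left, z up, the work surface at z = 0. Lengths are in m, angles in degrees, forces in N, time in s.
With the tool pointing down it reaches from about 0.35 to 0.875 m from the base axis. Payload 4.2 kg.
Tool frame: the origin (TCP) lies midway between the tips of the shut fingers; the grasp point (between the pads) lies 19 mm behind it (r.pinch_z is the distance from the TCP to the grasp point, in m); z points along the fingers, y is the line along which they close (so a half turn about z gives the same grasp; the last joint's range is limited). The gripper opens to 87 mm and grips with 3 to 60 N. Pads are 19 mm wide; open, the fingers measure 117 mm over their backs; the gripper's body (75 mm by 190 mm) begins 51 mm behind the grasp point.
Start: joints at [90.504, 22.042, 0.453, 0, -68.411, -14.817], TCP at [0.154, 0.606, 0.223] pointing down, gripper open.
Joint ranges: [-179.83, 179.83], [-69.29, 118.12], [-61.27, 80.66], [-181.25, 117.63], [-171.15, -9.14], [-177.46, 177.46]. Speed limits (degrees/s): [159.86, 159.86, 180, 180, 180, 180].

### API

Orientations are given as a 3x3 rotation matrix whose columns are the frame's x, y, z axes.
In Python, from station import r, imaging, models gives the robot as it stands. The module is installed in compiled form; this text tells all that it offers.
- The arm moves only by the tool apply_moves, never from a script. Its argument "moves" is a list of rows, each a list of 2 entries, a list of its own where there are three numbers: the shift along the tool's x, y, z in m, then the turn about the tool's z in degrees. A call has 1 to 5 rows; each row shifts and turns the commanded pose from where the row before left it, along the tool's axes as they then stand; what a row does not reach is not made up. A row lasts 1/12 s, in which the tool goes at most 41.7 mm and 7.16 degrees, less where a joint would pass 70% of its speed; a pose out of reach is approached as far as the arm can. A call is refused whole if a number of a shift passes 0.0417 or a number of a turn 7.16, either way. A call with a gripper value outside its range is refused whole. "hand" is the finger opening in m, from 0 to 0.087, set as the call begins (left out, the last holds). The fingers move at their own pace and stop on an object; the grip force is fixed at half the most. Time passes only in rows, so rows that do not move let the fingers close. It gives the time, the measured TCP pose, the force, the opening and the grip force at its end, in the units of the state.
- r.sense(): the state, without advancing time (a new reading comes with each control period).
- imaging.capture(name): name is "scene" or "top" or "wrist"; returns a dict with "frame" (400x640x3 uint8, blue, green, red), "intrinsics" (3x3 intrinsics, pixels), "eye" and "orientation" of the camera in the world. Camera axes: x right, y down, z forward; pixel columns grow to the right and rows downward; lengths in m; the calibration is good to about 2 mm. A picture is of the moment at which its call begins. There is no depth.
- r.finish_job(): hands the job in; it is judged then, once.
Trained networks look in a picture, given as the dict that the camera call returned (one of the last four; its "shot" number tells which), for a name from the list of things; names that differ only in an ending like _2 or _b are one class to them, and where a whole thing is asked for, a point or a joint stands for the part that bears it (a point fixed in the world has none). Each returns a list of dicts, best first, with "confidence" (0 to 1); they miss things now and then, are a little off and sometimes report something else, mostly with a low value. They report only what shows in the picture. A call takes as long as a camera call. They do not tell look-alikes from the thing itself.
- models.cut_out(picture, target): "region" (400x640 bool, what is visible of it) and "extent" ([left, top, width, height] as shares, 0 to 1, of the picture: columns of its width, rows of its height, round what is visible of it).
- models.place_of(picture, target): "at" ([column, row] as shares, 0 to 1, of the picture: columns of its width, rows of its height: a listed point, or the origin of a listed thing).
The state is a dict: "time_s": time; "joints": joint angles; "joint_velocities": joint speeds; "effort": joint torques, N m; "tcp_pos": TCP position; "ee_rot": TCP orientation; "wrist_force": force on the tool from outside, world axes, zero at the start; "moment": the same for the moment, N m; "gripper_width": opening from 0.0 (shut) to 1.0 (fully open); "gripper_force": force on a finger pad.
Only numpy, scipy, OpenCV 4.12 (cv2) and the standard library are available. Lean on these libraries where they do the work, as an engineer would, in place of code of your own. Each camera call takes 0.05 s, during which the arm holds its last target. There are 200 camera calls.

## Working session

There is one attempt and no reset: what is moved stays moved. The work goes in short steps, Python scripts to look and compute and a tool call to move; the robot and the scene stay as the last step left them, time stands still between calls to the robot, and variables do not carry over. Pictures are saved under pics/ and viewed, at most 10 in all, crops included, and the job is handed in when it is done.

Besides the shell and the picture viewer there is one more tool, called after "Request:" as name([rows], argument=value, ...), one row to a line, values as JSON. apply_moves: Moves the arm, as the interface text tells. Its arguments: {"type":"object","properties":{"moves":{"type":"array"},"hand":{"type":"number"}},"required":["moves"]}

```bash
mkdir -p pics; cat > h.py <<'E'
from station import r, imaging, models
import numpy as np, cv2
def ray(c,at):
    K=np.array(c["intrinsics"]);R=np.array(c["orientation"])
    d=R@np.linalg.inv(K)@np.array([at[0]*640,at[1]*400,1]);return np.array(c["eye"]),d/np.linalg.norm(d)
def atz(c,at,z):
    e,d=ray(c,at);return e+d*(z-e[2])/d[2]
def tri(rs):
    A=sum(np.eye(3)-np.outer(d,d) for e,d in rs);b=sum((np.eye(3)-np.outer(d,d))@e for e,d in rs);return np.linalg.solve(A,b)
E
python3 - <<'E'
from h import *
np.set_printoptions(precision=4,suppress=True)
s=r.sense();print(s,r.pinch_z)
Z=dict(foot=0,knob_mid=.226,paddle_cup=.118,stop_post=.052,bowl=0,tumbler_a=0,tin=0)
for n in ["scene","top","wrist"]:
    c=imaging.capture(n);cv2.imwrite(f"pics/{n}0.png",c["frame"]);print(n,c["eye"])
    for t in Z:
        for p in models.place_of(c,t)[:3]:
            a=np.array(p["at"]);print(t,round(p["confidence"],2),a*[640,400],atz(c,a,Z[t]))
E
```

```text
{'time_s': 0.0, 'joints': array([ 90.505 ,  22.0919,   0.38  ,  -0.0288, -68.4105, -14.8167]), 'joint_velocities': array([-0.0173, -0.0592, -0.0702,  0.0275,  0.0991,  0.0243]), 'effort': array([ -0.0012, -39.0672,  18.7406,   4.2198,   0.011 ,  -0.0002]), 'tcp_pos': array([0.1543, 0.605 , 0.2214]), 'ee_rot': array([[ 0.9689, -0.2474, -0.0004],
       [-0.2474, -0.9689, -0.0021],
       [ 0.0001,  0.0022, -1.    ]]), 'wrist_force': array([0.4372, 1.0631, 0.4116]), 'moment': array([ 0.006 , -0.0045, -0.0245]), 'gripper_force': 0.0, 'gripper_width': 0.9973125499684199} 0.0187
scene [ 1.1995 -0.377   1.1924]
foot 0.66 [250.496 174.32 ] [ 0.2926 -0.168   0.    ]
foot 0.64 [329.792 236.52 ] [ 0.5829 -0.0564  0.    ]
foot 0.59 [455.424 259.8  ] [0.7913 0.2031 0.    ]
knob_mid 0.64 [237.824 149.8  ] [ 0.3805 -0.2071  0.226 ]
knob_mid 0.47 [469.312 247.12 ] [0.8568 0.137  0.226 ]
knob_mid 0.41 [377.728 115.12 ] [0.4346 0.1557 0.226 ]
paddle_cup 0.82 [344.896 219.48 ] [ 0.6174 -0.0329  0.118 ]
paddle_cup 0.79 [229.376 155.2  ] [ 0.2964 -0.2154  0.118 ]
paddle_cup 0.75 [354.304 129.4  ] [0.366
[... 424 characters left out ...]
]
foot 0.64 [360.   284.88] [ 0.3008 -0.1791  0.    ]
knob_mid 0.57 [379.904 256.8  ] [ 0.3804 -0.2205  0.226 ]
knob_mid 0.5 [254.016 238.6  ] [0.4319 0.148  0.226 ]
knob_mid 0.48 [261.888 103.6  ] [0.8541 0.1382 0.226 ]
paddle_cup 0.85 [267.072 260.88 ] [0.3732 0.1219 0.118 ]
paddle_cup 0.83 [376.32 279.6 ] [ 0.3167 -0.2211  0.118 ]
paddle_cup 0.7 [316.096 180.   ] [ 0.6359 -0.0305  0.118 ]
stop_post 0.5 [343.296 214.68 ] [ 0.5323 -0.1215  0.052 ]
bowl 0.7 [198.72 203.  ] [0.5802 0.3831 0.    ]
tumbler_a 0.89 [401.216 194.6  ] [ 0.613  -0.3274 -0.    ]
tumbler_a 0.74 [399.424 231.8  ] [ 0.4816 -0.3174  0.    ]
tin 0.87 [436.416 198.2  ] [ 0.6006 -0.4504  0.    ]
wrist [0.2196 0.5887 0.3847]
```

View pics/scene0.png

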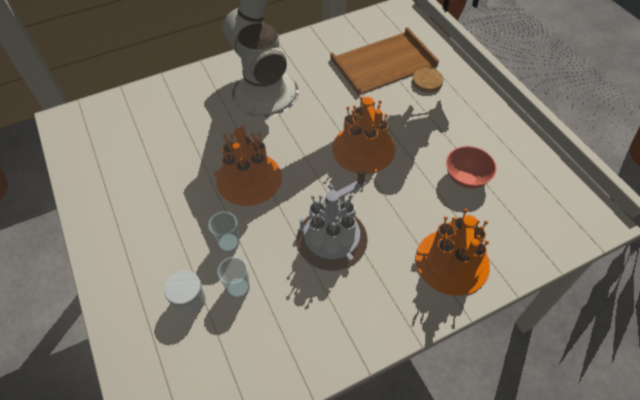

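View pics/top0.png

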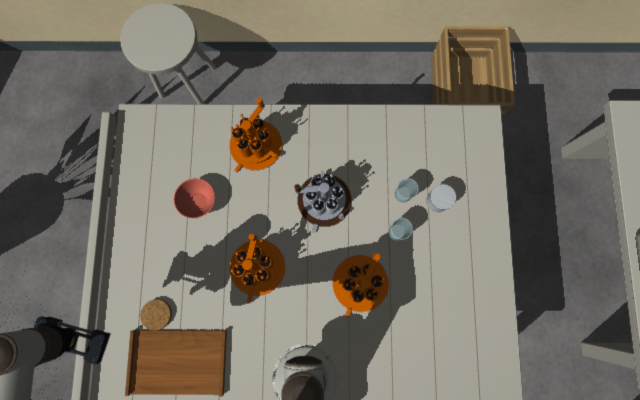

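The scene view shows the real (grey) caddy at about pixel (332,235), and the top view shows it at (323,200) with the crank knob at about (297,188). The three orange ones are look-alikes. I'll zoom in on the caddy.

```bash
python3 - <<'E'
from h import *
a=cv2.imread("pics/scene0.png")[165:275,280:390];b=cv2.imread("pics/top0.png")[150:250,270:370]
a=cv2.resize(a,(400,400),interpolation=cv2.INTER_CUBIC);b=cv2.resize(b,(400,400),interpolation=cv2.INTER_CUBIC)
cv2.imwrite("pics/crop0.png",cv2.convertScaleAbs(np.hstack([a,b]),alpha=1.5))
np.set_printoptions(precision=4,suppress=True)
for n in ["scene","top"]:
    c=imaging.capture(n)
    for t,z in dict(foot=0,knob_mid=.226,paddle_cup=.118,stop_post=.052,stop=0).items():
        for p in models.place_of(c,t):
            a=np.array(p["at"]);q=atz(c,a,z)
            if np.hypot(*(q[:2]-[.585,-.05]))<.14: print(n,t,round(p["confidence"],2),a*[640,400],q)
E
```

```text
scene foot 0.58 [331.008 238.08 ] [ 0.5886 -0.0556  0.    ]
scene knob_mid 0.49 [360.896 175.08 ] [0.5839 0.0239 0.226 ]
scene paddle_cup 0.56 [345.6 219.8] [ 0.619  -0.0317  0.118 ]
scene stop_post 0.59 [300.992 219.   ] [ 0.5287 -0.1137  0.052 ]
top foot 0.76 [325.888 201.   ] [ 0.5891 -0.0628  0.    ]
top knob_mid 0.55 [296.896 189.   ] [0.5815 0.0245 0.226 ]
top paddle_cup 0.95 [316.224 181.2  ] [ 0.6319 -0.031   0.118 ]
top stop_post 0.35 [340.608 212.6  ] [ 0.5394 -0.1125  0.052 ]
top stop 0.34 [323.584 200.4  ] [ 0.5912 -0.0547  0.    ]
```

View pics/crop0.png

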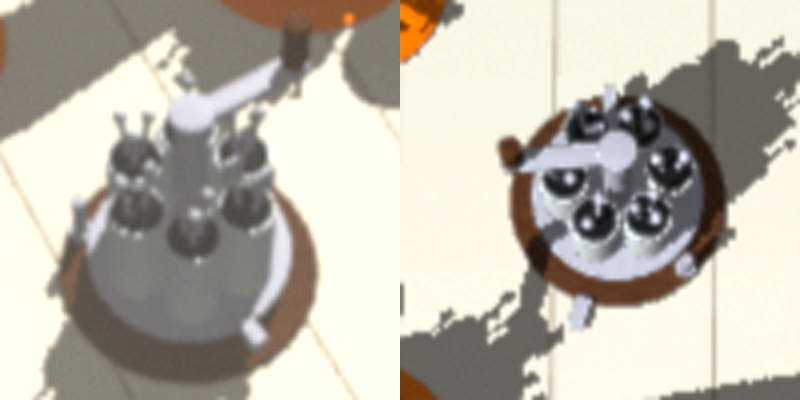

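Zoomed in, the crank points to about +y (knob at top-view px (297,188)). The lug is at +x (322,174), the serving tab at about -x (315,228) and the post at (341,216). That makes the start click two: zero is 120° clockwise of here, and the goal is 120° counter-clockwise. I'll move to a hover.

Request:
apply_moves([
  [[0,0,-0.04],-7.15],
  [[0,0,-0.04],-7.15],
  [[0,0,-0.03],0],
  [[0.01,0.018,-0.01],0],
  [[0.02,0.035,0],0],
], hand=0.06)

```text
time_s: 2.22
tcp_pos: [0.1838, 0.5558, 0.3451]
ee_rot: [[1.0, 0.003, 0.001], [0.003, -1.0, 0.007], [0.001, -0.007, -1.0]]
wrist_force: [0.3, -0.3, -0.1]
gripper_width: 0.734
gripper_force: 0.0
```

Request:
apply_moves([
  [[0.02,0.035,0],0],
  [[0.02,0.035,0],0],
  [[0.02,0.035,0],0],
  [[0.02,0.035,0],0],
  [[0.02,0.035,0],0],
])

```text
time_s: 2.63
tcp_pos: [0.2849, 0.3756, 0.3428]
ee_rot: [[1.0, 0.0, 0.0], [0.0, -1.0, 0.001], [0.0, -0.001, -1.0]]
wrist_force: [0.9, -0.4, 0.0]
gripper_width: 0.694
gripper_force: 0.0
```

Request:
apply_moves([
  [[0.02,0.035,0],0],
  [[0.02,0.035,0],0],
  [[0.02,0.035,0],0],
  [[0.02,0.035,0],0],
  [[0.02,0.035,0],0],
])

```text
time_s: 3.05
tcp_pos: [0.3848, 0.2006, 0.3431]
ee_rot: [[1.0, 0.0, 0.001], [0.0, -1.0, 0.001], [0.001, -0.001, -1.0]]
wrist_force: [1.3, 0.5, -0.2]
gripper_width: 0.693
gripper_force: 0.0
```

Request:
apply_moves([
  [[0.02,0.035,0],0],
  [[0.02,0.035,0],0],
  [[0.02,0.035,0],0],
  [[0.02,0.035,0],0],
  [[0.02,0.03,0],0],
])

```text
time_s: 3.47
tcp_pos: [0.4848, 0.0301, 0.343]
ee_rot: [[1.0, -0.001, 0.001], [-0.001, -1.0, 0.0], [0.001, -0.0, -1.0]]
wrist_force: [0.8, 1.8, -0.3]
gripper_width: 0.686
gripper_force: 0.0
```

```bash
python3 - <<'E'
from h import *
np.set_printoptions(precision=4,suppress=True)
s=r.sense();print(s["tcp_pos"],s["ee_rot"],s["joints"],s["wrist_force"])
for n in ["wrist","scene","top"]:
    c=imaging.capture(n);cv2.imwrite(f"pics/{n}1.png",c["frame"]);print(n,c["eye"])
    for t,z in dict(foot=0,knob_mid=.226,paddle_cup=.118,stop_post=.052,stop=0).items():
        for p in models.place_of(c,t):
            a=np.array(p["at"]);q=atz(c,a,z)
            if np.hypot(*(q[:2]-[.585,-.05]))<.14: print(n,t,round(p["confidence"],2),a*[640,400],q)
E
```

```text
[0.4848 0.0301 0.343 ] [[ 1.     -0.0009  0.001 ]
 [-0.0009 -1.      0.0003]
 [ 0.001  -0.0003 -1.    ]] [ 22.7666   4.3814  -5.7729   0.0081 -79.788   67.18  ] [ 0.8101  1.8307 -0.2551]
wrist [0.5519 0.0298 0.5053]
wrist foot 0.56 [385.088  89.4  ] [ 0.5933 -0.0582  0.    ]
wrist knob_mid 0.94 [330.624  78.08 ] [0.5834 0.0252 0.226 ]
wrist stop_post 0.67 [382.784  49.28 ] [ 0.6375 -0.0441  0.052 ]
wrist stop_post 0.61 [433.408 132.2  ] [ 0.5339 -0.1169  0.052 ]
scene [ 1.1995 -0.377   1.1924]
scene foot 0.92 [331.328 235.48 ] [ 0.5819 -0.0512  0.    ]
scene knob_mid 0.59 [357.504 175.92 ] [0.5825 0.0156 0.226 ]
scene paddle_cup 0.64 [347.008 223.2  ] [ 0.6293 -0.0333  0.118 ]
scene stop_post 0.39 [302.016 220.2  ] [ 0.5332 -0.1129  0.052 ]
top [ 0.2942 -0.0617  1.5174]
top foot 0.81 [326.272 202.6  ] [ 0.5834 -0.0642  0.    ]
top paddle_cup 0.62 [316.928 183.32 ] [ 0.6248 -0.0333  0.118 ]
top stop_post 0.38 [341.824 213.72 ] [ 0.5356 -0.1166  0.052 ]
top stop 0.64 [326.528 202.88 ] [ 0.5824 -0.0651  0.    ]
```

View pics/wrist1.png

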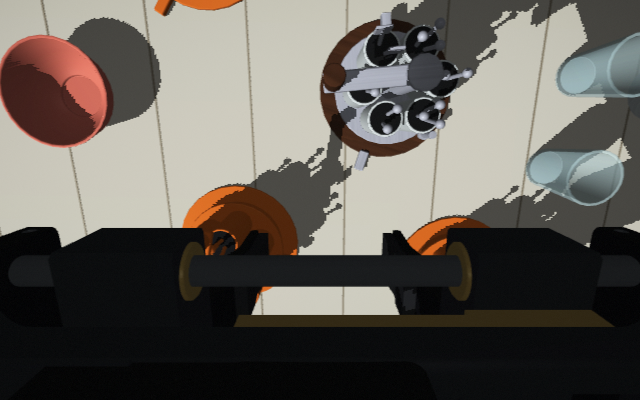

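In the wrist view the knob is at (333,76), the hub at (425,72), the tab at (362,160), the post at (433,132) and the lug at (385,18).

```bash
python3 - <<'E'
from h import *
np.set_printoptions(precision=4,suppress=True)
c=imaging.capture("wrist")
sh=lambda u,v:np.array([u/640,v/400])
for n,u,v,z in [("hub",425,72,.2),("tab",362,160,.01),("post",433,132,.052),("lug",385,18,.03),("knobtop",333,76,.235)]: print(n,atz(c,sh(u,v),z))
rs=[ray(c,models.place_of(c,"knob_mid")[0]["at"])]
t=imaging.capture("top");s=imaging.capture("scene")
rs+=[ray(t,sh(296.9,189)),ray(s,sh(360.9,175.1))]
print("tri",tri(rs))
for n,k in [("wrist",c),("top",t),("scene",s)]:
    for p in models.cut_out(k,"foot"):
        m=p["region"].astype(np.uint8);q=cv2.findContours(m,0,2)[0]
        if not q: continue
        h=cv2.convexHull(np.vstack(q))[:,0].astype(float)+.5
        w=np.array([atz(k,sh(*x),.018)[:2] for x in h])
        cen=w.mean(0)
        if np.hypot(*(cen-[.585,-.05]))>.1: continue
        from scipy.optimize import least_squares
        f=least_squares(lambda a:np.hypot(*(w-a[:2]).T)-a[2],[.585,-.055,.095],loss="soft_l1",f_scale=.002)
        print(n,p["confidence"],f.x)
E
```

```text
hub [ 0.5906 -0.0548  0.2   ]
tab [ 0.4908 -0.0235  0.01  ]
post [ 0.5336 -0.1137  0.052 ]
lug [ 0.6786 -0.0463  0.03  ]
knobtop [0.5833 0.0261 0.235 ]
tri [0.5832 0.0247 0.2242]
wrist 0.83 [ 0.5887 -0.0657  0.1022]
top 0.76 [ 0.5887 -0.0581  0.0942]
scene 0.57 [ 0.5737 -0.0343  0.1211]
```

Request:
apply_moves([
  [[0.035,0.002,0],0],
  [[0.035,0.003,0.01],0],
  [[0.0285,0,0.02],0],
  [[0,0,0.02],0],
  [[0,0,0.02],0],
])

```text
time_s: 5.13
tcp_pos: [0.5841, 0.0274, 0.2702]
ee_rot: [[1.0, -0.001, -0.002], [-0.001, -1.0, -0.0], [-0.002, 0.0, -1.0]]
wrist_force: [-0.2, -0.2, -1.0]
gripper_width: 0.687
gripper_force: 0.0
```

Request:
apply_moves([
  [[0,0,0.02],0],
  [[0,0,0.02],0],
  [[0,0,0.015],0],
  [[0,0,0.01],0],
  [[0,0,0],0],
])

```text
time_s: 5.55
tcp_pos: [0.5816, 0.0272, 0.205]
ee_rot: [[1.0, -0.001, -0.005], [-0.001, -1.0, -0.001], [-0.005, 0.001, -1.0]]
wrist_force: [-0.2, -0.7, -0.4]
gripper_width: 0.689
gripper_force: 0.0
```

```bash
python3 - <<'E'
from h import *
s=r.sense();print(s["tcp_pos"],s["wrist_force"],s["time_s"])
c=imaging.capture("wrist");cv2.imwrite("pics/w2.png",c["frame"]);print([(p["confidence"],atz(c,p["at"],.226)) for p in models.place_of(c,"knob_mid")])
E
```

```text
[0.58157339 0.02721949 0.20501401] [-0.23280032 -0.71300178 -0.43913128] 5.55
[(0.94, array([0.58533407, 0.02444446, 0.226     ]))]
```

View pics/w2.png

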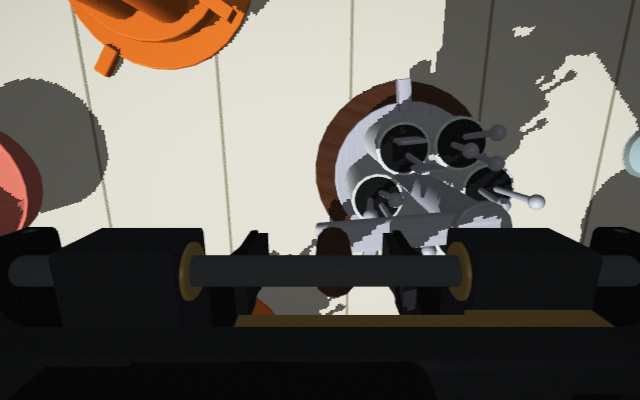

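The knob at (333,260) sits between the open fingers, whose tips are at about columns 250 and 400. I'll nudge slightly and close.

Request:
apply_moves([
  [[0.002,0.0025,-0.003],0],
  [[0,0,0],0],
  [[0,0,0],0],
  [[0,0,0],0],
  [[0,0,0],0],
], hand=0.01)

```text
time_s: 6.07
tcp_pos: [0.5849, 0.025, 0.211]
ee_rot: [[1.0, -0.0, 0.001], [-0.0, -1.0, 0.0], [0.001, -0.0, -1.0]]
wrist_force: [0.1, 0.1, 0.4]
gripper_width: 0.399
gripper_force: 0.0
```

Request:
apply_moves([
  [[0,0,0],0],
  [[0,0,0],0],
  [[0,0,0],0],
  [[0,0,0],0],
])

```text
time_s: 6.4
tcp_pos: [0.5844, 0.0233, 0.2106]
ee_rot: [[1.0, -0.0, -0.001], [-0.0, -1.0, -0.003], [-0.001, 0.003, -1.0]]
wrist_force: [0.3, -5.3, 0.3]
gripper_width: 0.196
gripper_force: 30.0
```

```bash
cat > arc.py <<'E'
import sys,numpy as np
cx,cy,R,px,py,a1,n=map(float,sys.argv[1:8]);a0=np.degrees(np.arctan2(py-cy,px-cx))
if len(sys.argv)>8 and a0<0: a0+=360
p=np.array([px,py]);print("a0",a0)
for a in np.linspace(a0,a1,int(n)+1)[1:]:
    q=np.array([cx,cy])+R*np.array([np.cos(np.radians(a)),np.sin(np.radians(a))]);d=np.round(q-p,4);p=p+d;print(round(a,1),[d[0],-d[1],0])
E
python3 arc.py .591 -.0565 .080 .5844 .0235 0 15
```

```text
a0 94.71622123433824
88.4 [np.float64(0.0088), np.float64(0.0), 0]
82.1 [np.float64(0.0088), np.float64(0.0008), 0]
75.8 [np.float64(0.0087), np.float64(0.0017), 0]
69.5 [np.float64(0.0084), np.float64(0.0026), 0]
63.1 [np.float64(0.008), np.float64(0.0035), 0]
56.8 [np.float64(0.0077), np.float64(0.0044), 0]
50.5 [np.float64(0.0071), np.float64(0.0053), 0]
44.2 [np.float64(0.0065), np.float64(0.0059), 0]
37.9 [np.float64(0.0057), np.float64(0.0067), 0]
31.6 [np.float64(0.0051), np.float64(0.0072), 0]
25.3 [np.float64(0.0042), np.float64(0.0078), 0]
18.9 [np.float64(0.0033), np.float64(0.0081), 0]
12.6 [np.float64(0.0024), np.float64(0.0085), 0]
6.3 [np.float64(0.0014), np.float64(0.0087), 0]
0.0 [np.float64(0.0005), np.float64(0.0088), 0]
```

Request:
apply_moves([
  [[0.0088,0.001,0],0],
  [[0.0088,0.0008,0],0],
  [[0.0087,0.0017,0],0],
  [[0.0084,0.0026,0],0],
  [[0.008,0.0035,0],0],
])

```text
time_s: 6.82
tcp_pos: [0.6261, 0.0157, 0.2107]
ee_rot: [[1.0, 0.001, -0.004], [0.0, -1.0, -0.0], [-0.004, 0.0, -1.0]]
wrist_force: [-1.0, -1.5, 0.9]
gripper_width: 0.195
gripper_force: 30.0
```

Request:
apply_moves([
  [[0.0077,0.0044,0],0],
  [[0.0071,0.0053,0],0],
  [[0.0065,0.0059,0],0],
])

```text
time_s: 7.07
tcp_pos: [0.6488, -0.0006, 0.2106]
ee_rot: [[1.0, -0.0, -0.001], [-0.0, -1.0, 0.0], [-0.001, -0.0, -1.0]]
wrist_force: [-4.6, 1.3, 3.9]
gripper_width: 0.198
gripper_force: 30.0
```

Request:
apply_moves([
  [[0,0,0],0],
  [[0,0,0],0],
])

```text
time_s: 7.23
tcp_pos: [0.6501, -0.0019, 0.2106]
ee_rot: [[1.0, -0.001, 0.002], [-0.001, -1.0, -0.002], [0.002, 0.002, -1.0]]
wrist_force: [1.9, -4.2, 0.7]
gripper_width: 0.196
gripper_force: 30.0
```

Request:
apply_moves([
  [[0.0057,0.0067,0],0],
  [[0.0051,0.0072,0],0],
  [[0.0042,0.0078,0],0],
  [[0.0033,0.0081,0],0],
  [[0.0024,0.0085,0],0],
])

```text
time_s: 7.65
tcp_pos: [0.6687, -0.035, 0.2106]
ee_rot: [[1.0, 0.001, -0.002], [0.001, -1.0, 0.006], [-0.002, -0.006, -1.0]]
wrist_force: [-7.5, 11.6, 5.3]
gripper_width: 0.199
gripper_force: 30.0
```

Request:
apply_moves([
  [[0.0014,0.0087,0],0],
  [[0.0005,0.0088,0],0],
  [[0,0,0],0],
  [[0,0,0],0],
])

```text
time_s: 7.98
tcp_pos: [0.6715, -0.0588, 0.2107]
ee_rot: [[1.0, -0.001, -0.0], [-0.001, -1.0, -0.003], [-0.0, 0.003, -1.0]]
wrist_force: [-1.1, -6.8, 1.1]
gripper_width: 0.193
gripper_force: 30.0
```

```bash
python3 - <<'E'
from h import *
from scipy.optimize import least_squares
P=np.array([[.5844,.0233],[.6261,.0157],[.6488,-.0006],[.6501,-.0019]]);s=r.sense();p=s["tcp_pos"][:2];P=np.vstack([P,p])
print(p,s["wrist_force"]);f=least_squares(lambda a:np.hypot(*(P-a).T)-.08,[.59,-.056]);print(f.x,f.fun)
E
python3 arc.py .591 -.0565 .080 .6708 -.0565 -45 20
```

```text
[ 0.67151975 -0.05875358] [-1.10264438 -6.77280609  1.13754552]
[ 0.59152985 -0.0564161 ] [ 3.43170494e-05 -2.60800854e-05 -2.93314994e-05  1.54256876e-05
  2.40532938e-05]
a0 0.0
-2.2 [np.float64(0.0001), np.float64(0.0031), 0]
-4.5 [np.float64(-0.0001), np.float64(0.0032), 0]
-6.8 [np.float64(-0.0004), np.float64(0.0031), 0]
-9.0 [np.float64(-0.0004), np.float64(0.0031), 0]
-11.2 [np.float64(-0.0005), np.float64(0.0031), 0]
-13.5 [np.float64(-0.0007), np.float64(0.0031), 0]
-15.8 [np.float64(-0.0008), np.float64(0.003), 0]
-18.0 [np.float64(-0.0009), np.float64(0.003), 0]
-20.2 [np.float64(-0.001), np.float64(0.003), 0]
-22.5 [np.float64(-0.0012), np.float64(0.0029), 0]
-24.8 [np.float64(-0.0012), np.float64(0.0029), 0]
-27.0 [np.float64(-0.0014), np.float64(0.0028), 0]
-29.2 [np.float64(-0.0015), np.float64(0.0028), 0]
-31.5 [np.float64(-0.0016), np.float64(0.0027), 0]
-33.8 [np.float64(-0.0017), np.float64(0.0026), 0]
-36.0 [np.float64(-0.0018), np.float64(0.0026), 0]
-38.2 [np.float64(-0.0019), np.float64(0.0025), 0]
-40.5 [np.float64(-0.002), np.float64(0.0025), 0]
-42.8 [np.float64(-0.0021), np.float64(0.0023), 0]
-45.0 [np.float64(-0.0021), np.float64(0.0023), 0]
```

Request:
apply_moves([
  [[0.0001,0.0031,0],0],
  [[-0.0001,0.0032,0],0],
  [[-0.0004,0.0031,0],0],
  [[-0.0004,0.0031,0],0],
  [[-0.0005,0.0031,0],0],
])

```text
time_s: 8.4
tcp_pos: [0.6703, -0.0711, 0.2107]
ee_rot: [[1.0, 0.0, 0.001], [0.0, -1.0, 0.001], [0.001, -0.001, -1.0]]
wrist_force: [-3.1, 4.3, 2.8]
gripper_width: 0.197
gripper_force: 30.0
```

Request:
apply_moves([
  [[-0.0007,0.0031,0],0],
  [[-0.0008,0.003,0],0],
  [[-0.0009,0.003,0],0],
  [[0,0,0],0],
  [[0,0,0],0],
])

```text
time_s: 8.82
tcp_pos: [0.6675, -0.0818, 0.2106]
ee_rot: [[1.0, -0.001, -0.0], [-0.001, -1.0, -0.001], [-0.0, 0.001, -1.0]]
wrist_force: [-1.8, -0.8, 2.7]
gripper_width: 0.199
gripper_force: 30.0
```

Request:
apply_moves([
  [[-0.001,0.003,0],0],
  [[-0.0012,0.0029,0],0],
  [[0,0,0],0],
  [[0,0,0],0],
])

```text
time_s: 9.15
tcp_pos: [0.6654, -0.0874, 0.2106]
ee_rot: [[1.0, -0.0, -0.0], [-0.0, -1.0, -0.001], [-0.0, 0.001, -1.0]]
wrist_force: [-0.5, 0.7, 2.5]
gripper_width: 0.2
gripper_force: 30.0
```

```bash
cat > st.py <<'E'
from h import *
s=r.sense();d=s["tcp_pos"][:2]-[.5915,-.0564];a=np.arctan2(d[1],d[0]);f=s["wrist_force"][:2]
print("t %.2f ang %.2f rad %.4f Fccw %.1f Frad %.1f"%(s["time_s"],np.degrees(a),np.hypot(*d),f@[-np.sin(a),np.cos(a)],f@[np.cos(a),np.sin(a)]))
E
python3 st.py
```

```text
t 9.15 ang -22.78 rad 0.0801 Fccw 0.4 Frad -0.7
```

Now about 5° past zero. I'll take small steps and let each settle.

Request:
apply_moves([
  [[-0.0012,0.0029,0],0],
  [[-0.0007,0.0014,0],0],
  [[0,0,0],0],
  [[0,0,0],0],
  [[0,0,0],0],
])

```text
time_s: 9.57
tcp_pos: [0.6638, -0.091, 0.2106]
ee_rot: [[1.0, -0.0, 0.0], [-0.0, -1.0, -0.0], [0.0, 0.0, -1.0]]
wrist_force: [-0.0, 3.3, 2.7]
gripper_width: 0.199
gripper_force: 30.0
```

```bash
python3 st.py
```

```text
t 9.57 ang -25.60 rad 0.0801 Fccw 3.0 Frad -1.5
```

Request:
apply_moves([
  [[-0.0007,0.0014,0],0],
  [[-0.0007,0.0014,0],0],
  [[0,0,0],0],
  [[0,0,0],0],
  [[0,0,0],0],
])

```text
time_s: 9.98
tcp_pos: [0.6624, -0.0939, 0.2106]
ee_rot: [[1.0, -0.0, 0.0], [-0.0, -1.0, -0.0], [0.0, 0.0, -1.0]]
wrist_force: [1.3, 3.5, 2.9]
gripper_width: 0.197
gripper_force: 30.0
```

```bash
python3 st.py
```

```text
t 9.98 ang -27.86 rad 0.0802 Fccw 3.7 Frad -0.5
```

Request:
apply_moves([
  [[-0.0008,0.0014,0],0],
  [[0,0,0],0],
  [[0,0,0],0],
  [[0,0,0],0],
])

```text
time_s: 10.32
tcp_pos: [0.6617, -0.0951, 0.2107]
ee_rot: [[1.0, -0.0, 0.001], [-0.0, -1.0, -0.0], [0.001, 0.0, -1.0]]
wrist_force: [1.8, 3.7, 2.9]
gripper_width: 0.197
gripper_force: 30.0
```

```bash
python3 st.py
```

```text
t 10.32 ang -28.88 rad 0.0801 Fccw 4.2 Frad -0.2
```

Request:
apply_moves([
  [[-0.0008,0.0014,0],0],
  [[0,0,0],0],
  [[0,0,0],0],
])

```text
time_s: 10.57
tcp_pos: [0.6608, -0.0967, 0.2106]
ee_rot: [[1.0, -0.0, 0.0], [-0.0, -1.0, -0.0], [0.0, 0.0, -1.0]]
wrist_force: [0.6, 3.2, 2.6]
gripper_width: 0.199
gripper_force: 30.0
```

```bash
python3 st.py
```

```text
t 10.57 ang -30.17 rad 0.0801 Fccw 3.0 Frad -1.1
```

Request:
apply_moves([
  [[-0.0008,0.0013,0],0],
  [[0,0,0],0],
  [[0,0,0],0],
])

```text
time_s: 10.82
tcp_pos: [0.66, -0.0979, 0.2106]
ee_rot: [[1.0, -0.0, 0.001], [-0.0, -1.0, -0.0], [0.001, 0.0, -1.0]]
wrist_force: [2.3, 4.0, 2.1]
gripper_width: 0.198
gripper_force: 30.0
```

```bash
python3 st.py
```

```text
t 10.82 ang -31.20 rad 0.0801 Fccw 4.6 Frad -0.1
```

Request:
apply_moves([
  [[-0.0008,0.0013,0],0],
  [[0,0,0],0],
  [[0,0,0],0],
])

```text
time_s: 11.07
tcp_pos: [0.6593, -0.0992, 0.2106]
ee_rot: [[1.0, -0.0, 0.001], [-0.0, -1.0, -0.0], [0.001, 0.0, -1.0]]
wrist_force: [1.9, 3.0, 3.5]
gripper_width: 0.197
gripper_force: 30.0
```

```bash
python3 st.py
```

```text
t 11.07 ang -32.25 rad 0.0801 Fccw 3.6 Frad -0.0
```

Request:
apply_moves([
  [[-0.0008,0.0013,0],0],
  [[0,0,0],0],
  [[0,0,0],0],
])

```text
time_s: 11.32
tcp_pos: [0.6585, -0.1004, 0.2106]
ee_rot: [[1.0, -0.0, 0.001], [-0.0, -1.0, 0.0], [0.001, -0.0, -1.0]]
wrist_force: [2.5, 2.9, 2.0]
gripper_width: 0.197
gripper_force: 30.0
```

```bash
python3 st.py
```

```text
t 11.32 ang -33.31 rad 0.0801 Fccw 3.8 Frad 0.5
```

Request:
apply_moves([
  [[-0.0008,0.0013,0],0],
  [[0,0,0],0],
  [[0,0,0],0],
])

```text
time_s: 11.57
tcp_pos: [0.6576, -0.1016, 0.2107]
ee_rot: [[1.0, -0.0, 0.001], [-0.0, -1.0, 0.0], [0.001, -0.0, -1.0]]
wrist_force: [3.0, 4.4, 2.7]
gripper_width: 0.198
gripper_force: 30.0
```

```bash
python3 st.py
```

```text
t 11.57 ang -34.37 rad 0.0801 Fccw 5.3 Frad 0.0
```

Request:
apply_moves([
  [[-0.0008,0.0012,0],0],
  [[0,0,0],0],
  [[0,0,0],0],
])

```text
time_s: 11.82
tcp_pos: [0.6571, -0.1024, 0.2107]
ee_rot: [[1.0, 0.0, 0.001], [0.0, -1.0, 0.001], [0.001, -0.001, -1.0]]
wrist_force: [3.6, 5.5, 2.8]
gripper_width: 0.194
gripper_force: 30.0
```

```bash
python3 st.py
```

```text
t 11.82 ang -35.05 rad 0.0802 Fccw 6.5 Frad -0.2
```

Request:
apply_moves([
  [[-0.0006,0.0008,0],0],
  [[0,0,0],0],
  [[0,0,0],0],
])

```text
time_s: 12.07
tcp_pos: [0.6566, -0.1031, 0.2107]
ee_rot: [[1.0, 0.0, 0.002], [0.0, -1.0, 0.001], [0.002, -0.001, -1.0]]
wrist_force: [3.0, 6.1, 2.5]
gripper_width: 0.202
gripper_force: 30.0
```

```bash
python3 st.py
```

```text
t 12.07 ang -35.66 rad 0.0802 Fccw 6.7 Frad -1.1
```

Request:
apply_moves([
  [[-0.0003,0.0004,0],0],
  [[0,0,0],0],
  [[0,0,0],0],
])

```text
time_s: 12.32
tcp_pos: [0.6565, -0.1033, 0.2106]
ee_rot: [[1.0, 0.0, 0.002], [0.0, -1.0, 0.001], [0.002, -0.001, -1.0]]
wrist_force: [3.6, 6.6, 1.5]
gripper_width: 0.196
gripper_force: 30.0
```

```bash
python3 st.py
```

```text
t 12.32 ang -35.78 rad 0.0802 Fccw 7.5 Frad -0.9
```

Motion is stalling while the force rises, so contact is starting. I'll press a little more.

Request:
apply_moves([
  [[-0.0006,0.0008,0],0],
  [[0,0,0],0],
  [[0,0,0],0],
])

```text
time_s: 12.57
tcp_pos: [0.6561, -0.1039, 0.2106]
ee_rot: [[1.0, 0.0, 0.002], [0.0, -1.0, 0.001], [0.002, -0.001, -1.0]]
wrist_force: [3.5, 6.5, 1.7]
gripper_width: 0.199
gripper_force: 30.0
```

```bash
python3 st.py
```

```text
t 12.57 ang -36.35 rad 0.0802 Fccw 7.3 Frad -1.0
```

Request:
apply_moves([
  [[0,0,0],0],
  [[0,0,0],0],
  [[0,0,0],0],
])

```text
time_s: 12.82
tcp_pos: [0.656, -0.1039, 0.2106]
ee_rot: [[1.0, 0.0, 0.002], [0.0, -1.0, 0.001], [0.002, -0.001, -1.0]]
wrist_force: [4.6, 5.7, 2.6]
gripper_width: 0.199
gripper_force: 30.0
```

```bash
python3 st.py
```

```text
t 12.82 ang -36.37 rad 0.0801 Fccw 7.3 Frad 0.3
```

Force is still at spring plus friction level (5+2 N) and it's still moving, so this is not the stop yet.

Request:
apply_moves([
  [[-0.0006,0.0008,0],0],
  [[0,0,0],0],
  [[0,0,0],0],
])

```text
time_s: 13.07
tcp_pos: [0.6556, -0.1046, 0.2106]
ee_rot: [[1.0, 0.0, 0.003], [0.0, -1.0, 0.001], [0.003, -0.001, -1.0]]
wrist_force: [4.1, 6.8, 2.5]
gripper_width: 0.2
gripper_force: 30.0
```

```bash
python3 st.py
```

```text
t 13.07 ang -36.96 rad 0.0802 Fccw 7.9 Frad -0.8
```

Request:
apply_moves([
  [[-0.0006,0.0008,0],0],
  [[0,0,0],0],
  [[0,0,0],0],
])

```text
time_s: 13.32
tcp_pos: [0.655, -0.1053, 0.2106]
ee_rot: [[1.0, 0.0, 0.003], [0.0, -1.0, 0.002], [0.003, -0.002, -1.0]]
wrist_force: [3.9, 7.2, 1.9]
gripper_width: 0.197
gripper_force: 30.0
```

```bash
python3 st.py
```

```text
t 13.32 ang -37.60 rad 0.0802 Fccw 8.1 Frad -1.3
```

Request:
apply_moves([
  [[-0.0006,0.0008,0],0],
  [[0,0,0],0],
  [[0,0,0],0],
])

```text
time_s: 13.57
tcp_pos: [0.6547, -0.1058, 0.2107]
ee_rot: [[1.0, 0.001, 0.003], [0.001, -1.0, 0.002], [0.003, -0.002, -1.0]]
wrist_force: [4.8, 8.0, 2.2]
gripper_width: 0.198
gripper_force: 30.0
```

```bash
python3 st.py; python3 - <<'E'
from h import *
c=imaging.capture("wrist");cv2.imwrite("pics/w3.png",c["frame"])
print(c["eye"],[(round(p["confidence"],2),np.array(p["at"])*[640,400]) for p in models.place_of(c,"stop_post")])
a=cv2.resize(imaging.capture("top")["frame"][160:240,285:365],(400,400),interpolation=cv2.INTER_CUBIC);b=cv2.resize(imaging.capture("scene")["frame"][190:270,290:370],(400,400),interpolation=cv2.INTER_CUBIC)
cv2.imwrite("pics/c3.png",cv2.convertScaleAbs(np.hstack([a,b]),alpha=1.5))
E
```

```text
t 13.57 ang -38.02 rad 0.0802 Fccw 9.2 Frad -1.1
[ 0.72137437 -0.10630966  0.37304816] []
```

View pics/c3.png

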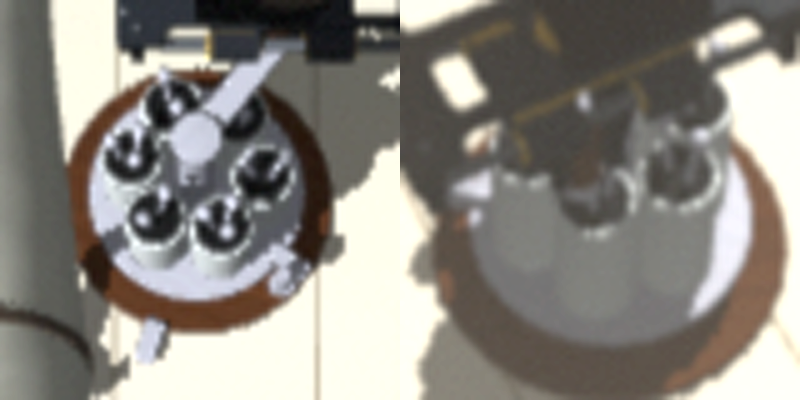

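The top view shows the lug meeting the post at crop (285,265). Force is 9.2 N, already above spring plus friction, so contact has begun. I'll raise it to about 13 N.

Request:
apply_moves([
  [[-0.0006,0.0008,0],0],
  [[0,0,0],0],
  [[0,0,0],0],
])

```text
time_s: 14.02
tcp_pos: [0.6546, -0.1059, 0.2106]
ee_rot: [[1.0, 0.001, 0.005], [0.001, -1.0, 0.003], [0.005, -0.003, -1.0]]
wrist_force: [6.0, 8.7, 2.0]
gripper_width: 0.202
gripper_force: 30.0
```

```bash
python3 st.py
```

```text
t 14.02 ang -38.10 rad 0.0802 Fccw 10.5 Frad -0.7
```

Request:
apply_moves([
  [[-0.0006,0.0008,0],0],
  [[0,0,0],0],
  [[0,0,0],0],
])

```text
time_s: 14.27
tcp_pos: [0.6546, -0.106, 0.2107]
ee_rot: [[1.0, 0.001, 0.006], [0.001, -1.0, 0.004], [0.006, -0.004, -1.0]]
wrist_force: [6.8, 11.5, 1.8]
gripper_width: 0.197
gripper_force: 30.0
```

```bash
python3 st.py
```

```text
t 14.27 ang -38.16 rad 0.0802 Fccw 13.2 Frad -1.7
```

A clear wall: the angle is fixed at -38.1° and the force is climbing about 2.5 N/mm from an 8.2 N baseline. I'll press slightly more and hold for a second or so.

Request:
apply_moves([
  [[-0.0004,0.0005,0],0],
  [[0,0,0],0],
  [[0,0,0],0],
  [[0,0,0],0],
  [[0,0,0],0],
])

```text
time_s: 14.68
tcp_pos: [0.6546, -0.106, 0.2107]
ee_rot: [[1.0, 0.001, 0.007], [0.001, -1.0, 0.004], [0.007, -0.004, -1.0]]
wrist_force: [6.9, 12.5, 1.2]
gripper_width: 0.199
gripper_force: 30.0
```

```bash
python3 st.py
```

```text
t 14.68 ang -38.21 rad 0.0802 Fccw 14.1 Frad -2.3
```

Request:
apply_moves([
  [[0,0,0],0],
  [[0,0,0],0],
  [[0,0,0],0],
  [[0,0,0],0],
  [[0,0,0],0],
])

```text
time_s: 15.1
tcp_pos: [0.6545, -0.106, 0.2107]
ee_rot: [[1.0, 0.001, 0.007], [0.001, -1.0, 0.004], [0.007, -0.004, -1.0]]
wrist_force: [7.3, 12.9, 1.6]
gripper_width: 0.196
gripper_force: 30.0
```

Request:
apply_moves([
  [[0,0,0],0],
  [[0,0,0],0],
  [[0,0,0],0],
  [[0,0,0],0],
  [[0,0,0],0],
])

```text
time_s: 15.52
tcp_pos: [0.6546, -0.106, 0.2107]
ee_rot: [[1.0, 0.001, 0.007], [0.001, -1.0, 0.004], [0.007, -0.004, -1.0]]
wrist_force: [7.3, 11.8, 0.9]
gripper_width: 0.196
gripper_force: 30.0
```

```bash
python3 st.py; python3 arc.py .5915 -.0564 .0802 .6546 -.1060 80 20
```

```text
t 15.52 ang -38.20 rad 0.0802 Fccw 13.8 Frad -1.6
a0 -38.16925509233858
-32.3 [np.float64(0.0047), np.float64(-0.0068), 0]
-26.4 [np.float64(0.0041), np.float64(-0.0072), 0]
-20.4 [np.float64(0.0032), np.float64(-0.0076), 0]
-14.5 [np.float64(0.0025), np.float64(-0.0079), 0]
-8.6 [np.float64(0.0017), np.float64(-0.0081), 0]
-2.7 [np.float64(0.0008), np.float64(-0.0082), 0]
3.2 [np.float64(-0.0), np.float64(-0.0083), 0]
9.1 [np.float64(-0.0009), np.float64(-0.0082), 0]
15.0 [np.float64(-0.0017), np.float64(-0.0081), 0]
20.9 [np.float64(-0.0026), np.float64(-0.0078), 0]
26.8 [np.float64(-0.0033), np.float64(-0.0076), 0]
32.7 [np.float64(-0.0041), np.float64(-0.0072), 0]
38.6 [np.float64(-0.0049), np.float64(-0.0067), 0]
44.5 [np.float64(-0.0054), np.float64(-0.0062), 0]
50.5 [np.float64(-0.0061), np.float64(-0.0055), 0]
56.4 [np.float64(-0.0067), np.float64(-0.005), 0]
62.3 [np.float64(-0.0071), np.float64(-0.0042), 0]
68.2 [np.float64(-0.0075), np.float64(-0.0035), 0]
74.1 [np.float64(-0.0078), np.float64(-0.0026), 0]
80.0 [np.float64(-0.0081), np.float64(-0.0019), 0]
```

Request:
apply_moves([
  [[0.007,-0.0095,0],0],
  [[0.0041,-0.0072,0],0],
  [[0.0032,-0.0076,0],0],
  [[0.0025,-0.0079,0],0],
  [[0.0017,-0.0081,0],0],
])

```text
time_s: 15.93
tcp_pos: [0.6702, -0.0708, 0.2107]
ee_rot: [[1.0, -0.001, -0.001], [-0.001, -1.0, -0.003], [-0.001, 0.003, -1.0]]
wrist_force: [1.9, -7.4, 2.2]
gripper_width: 0.198
gripper_force: 30.0
```

Request:
apply_moves([
  [[0.0008,-0.0082,0],0],
  [[0,-0.0083,0],0],
  [[-0.0009,-0.0082,0],0],
  [[-0.0017,-0.0081,0],0],
  [[-0.0026,-0.0078,0],0],
])

```text
time_s: 16.35
tcp_pos: [0.6668, -0.0296, 0.2106]
ee_rot: [[1.0, -0.002, 0.002], [-0.002, -1.0, -0.001], [0.002, 0.001, -1.0]]
wrist_force: [1.6, -1.0, 3.0]
gripper_width: 0.198
gripper_force: 30.0
```

Request:
apply_moves([
  [[-0.0033,-0.0076,0],0],
  [[-0.0041,-0.0072,0],0],
  [[-0.0049,-0.0067,0],0],
  [[0,0,0],0],
  [[0,0,0],0],
])

```text
time_s: 16.77
tcp_pos: [0.6525, -0.0049, 0.2106]
ee_rot: [[1.0, 0.001, -0.001], [0.001, -1.0, 0.002], [-0.001, -0.002, -1.0]]
wrist_force: [0.1, 4.5, 3.6]
gripper_width: 0.193
gripper_force: 30.0
```

```bash
python3 st.py; python3 arc.py .5915 -.0564 .0802 .6542 -.0064 150 18
```

```text
t 16.77 ang 40.15 rad 0.0799 Fccw 3.4 Frad 3.0
a0 38.57054518393199
44.8 [np.float64(-0.0058), np.float64(-0.0065), 0]
51.0 [np.float64(-0.0064), np.float64(-0.0058), 0]
57.1 [np.float64(-0.007), np.float64(-0.0051), 0]
63.3 [np.float64(-0.0075), np.float64(-0.0043), 0]
69.5 [np.float64(-0.0079), np.float64(-0.0034), 0]
75.7 [np.float64(-0.0083), np.float64(-0.0026), 0]
81.9 [np.float64(-0.0085), np.float64(-0.0017), 0]
88.1 [np.float64(-0.0086), np.float64(-0.0008), 0]
94.3 [np.float64(-0.0087), np.float64(0.0002), 0]
100.5 [np.float64(-0.0086), np.float64(0.0011), 0]
106.7 [np.float64(-0.0084), np.float64(0.0021), 0]
112.9 [np.float64(-0.0082), np.float64(0.0029), 0]
119.0 [np.float64(-0.0077), np.float64(0.0038), 0]
125.2 [np.float64(-0.0074), np.float64(0.0046), 0]
131.4 [np.float64(-0.0068), np.float64(0.0054), 0]
137.6 [np.float64(-0.0061), np.float64(0.006), 0]
143.8 [np.float64(-0.0055), np.float64(0.0067), 0]
150.0 [np.float64(-0.0048), np.float64(0.0073), 0]
```

Request:
apply_moves([
  [[-0.0058,-0.0065,0],0],
  [[-0.0064,-0.0058,0],0],
  [[-0.007,-0.0051,0],0],
  [[-0.0075,-0.0043,0],0],
  [[-0.0079,-0.0034,0],0],
])

```text
time_s: 17.18
tcp_pos: [0.6221, 0.0174, 0.2107]
ee_rot: [[1.0, -0.0, 0.008], [-0.0, -1.0, -0.001], [0.008, 0.001, -1.0]]
wrist_force: [15.5, -7.1, -6.5]
gripper_width: 0.199
gripper_force: 30.0
```

Request:
apply_moves([
  [[-0.0083,-0.0026,0],0],
  [[-0.0085,-0.0017,0],0],
  [[-0.0086,-0.0008,0],0],
  [[-0.0087,0.0002,0],0],
  [[0,0,0],0],
])

```text
time_s: 17.6
tcp_pos: [0.5813, 0.0227, 0.2106]
ee_rot: [[1.0, -0.0, -0.005], [-0.0, -1.0, -0.0], [-0.005, 0.0, -1.0]]
wrist_force: [-4.3, 2.8, 5.8]
gripper_width: 0.199
gripper_force: 30.0
```

```bash
python3 st.py
```

```text
t 17.60 ang 97.35 rad 0.0798 Fccw 3.9 Frad 3.3
```

Request:
apply_moves([
  [[-0.0086,0.0011,0],0],
  [[-0.0084,0.0021,0],0],
  [[-0.0082,0.0029,0],0],
  [[-0.0077,0.0038,0],0],
  [[-0.0074,0.0046,0],0],
])

```text
time_s: 18.02
tcp_pos: [0.5471, 0.01, 0.2107]
ee_rot: [[1.0, 0.0, 0.008], [0.0, -1.0, 0.004], [0.008, -0.004, -1.0]]
wrist_force: [11.3, 5.3, -3.1]
gripper_width: 0.199
gripper_force: 30.0
```

Request:
apply_moves([
  [[-0.0068,0.0054,0],0],
  [[-0.0061,0.006,0],0],
  [[-0.0055,0.0067,0],0],
  [[-0.0048,0.0073,0],0],
  [[0,0,0],0],
])

```text
time_s: 18.43
tcp_pos: [0.5205, -0.0193, 0.2106]
ee_rot: [[1.0, -0.001, -0.0], [-0.001, -1.0, -0.003], [-0.0, 0.003, -1.0]]
wrist_force: [4.0, -8.2, 0.0]
gripper_width: 0.198
gripper_force: 30.0
```

```bash
python3 st.py;  python3 arc.py .5915 -.0564 .0802 .522 -.0163 210 12
```

```text
t 18.43 ang 152.41 rad 0.0801 Fccw 5.4 Frad -7.3
a0 150.01598173227254
155.0 [np.float64(-0.0032), np.float64(0.0062), 0]
160.0 [np.float64(-0.0027), np.float64(0.0065), 0]
165.0 [np.float64(-0.0021), np.float64(0.0067), 0]
170.0 [np.float64(-0.0015), np.float64(0.0068), 0]
175.0 [np.float64(-0.0009), np.float64(0.0069), 0]
180.0 [np.float64(-0.0003), np.float64(0.007), 0]
185.0 [np.float64(0.0003), np.float64(0.007), 0]
190.0 [np.float64(0.0009), np.float64(0.0069), 0]
195.0 [np.float64(0.0015), np.float64(0.0069), 0]
200.0 [np.float64(0.0021), np.float64(0.0066), 0]
205.0 [np.float64(0.0027), np.float64(0.0065), 0]
210.0 [np.float64(0.0032), np.float64(0.0062), 0]
```

Request:
apply_moves([
  [[-0.0017,0.0067,0],0],
  [[-0.0027,0.0065,0],0],
  [[-0.0021,0.0067,0],0],
  [[-0.0015,0.0068,0],0],
  [[-0.0009,0.0069,0],0],
])

```text
time_s: 18.85
tcp_pos: [0.5118, -0.0499, 0.2106]
ee_rot: [[1.0, -0.0, -0.0], [-0.0, -1.0, 0.002], [-0.0, -0.002, -1.0]]
wrist_force: [1.1, 7.9, 3.9]
gripper_width: 0.197
gripper_force: 30.0
```

```bash
python3 st.py
```

```text
t 18.85 ang 175.35 rad 0.0800 Fccw -7.9 Frad -0.4
```

Request:
apply_moves([
  [[-0.0003,0.007,0],0],
  [[0.0003,0.007,0],0],
  [[0.0009,0.0069,0],0],
  [[0.0015,0.0069,0],0],
  [[0.0021,0.0066,0],0],
])

```text
time_s: 19.27
tcp_pos: [0.5166, -0.0849, 0.2106]
ee_rot: [[1.0, 0.0, 0.0], [0.0, -1.0, 0.001], [0.0, -0.001, -1.0]]
wrist_force: [3.0, 3.8, 3.8]
gripper_width: 0.197
gripper_force: 30.0
```

Request:
apply_moves([
  [[0.0027,0.0065,0],0],
  [[0.0032,0.0062,0],0],
  [[0,0,0],0],
  [[0,0,0],0],
  [[0,0,0],0],
])

```text
time_s: 19.68
tcp_pos: [0.5238, -0.0992, 0.2106]
ee_rot: [[1.0, -0.001, 0.002], [-0.001, -1.0, -0.002], [0.002, 0.002, -1.0]]
wrist_force: [5.0, -3.4, 1.6]
gripper_width: 0.2
gripper_force: 30.0
```

```bash
python3 st.py
```

```text
t 19.68 ang -147.70 rad 0.0801 Fccw 5.5 Frad -2.4
```

Request:
apply_moves([
  [[0.0028,0.0043,0],0],
  [[0.0029,0.0042,0],0],
  [[0,0,0],0],
  [[0,0,0],0],
  [[0,0,0],0],
])

```text
time_s: 20.1
tcp_pos: [0.5291, -0.1067, 0.2106]
ee_rot: [[1.0, -0.0, 0.001], [-0.0, -1.0, -0.001], [0.001, 0.001, -1.0]]
wrist_force: [5.4, -1.4, 1.9]
gripper_width: 0.203
gripper_force: 30.0
```

```bash
python3 st.py
```

```text
t 20.10 ang -141.11 rad 0.0801 Fccw 4.5 Frad -3.3
```

Request:
apply_moves([
  [[0.0018,0.0022,0],0],
  [[0,0,0],0],
  [[0,0,0],0],
  [[0,0,0],0],
])

```text
time_s: 20.43
tcp_pos: [0.5305, -0.1084, 0.2106]
ee_rot: [[1.0, -0.0, 0.0], [-0.0, -1.0, -0.0], [0.0, 0.0, -1.0]]
wrist_force: [4.9, 0.4, 2.8]
gripper_width: 0.199
gripper_force: 30.0
```

```bash
python3 st.py
```

```text
t 20.43 ang -139.59 rad 0.0802 Fccw 2.9 Frad -4.0
```

Request:
apply_moves([
  [[0,0,0],0],
  [[0,0,0],0],
  [[0,0,0],0],
  [[0,0,0],0],
], hand=0.045)

```text
time_s: 20.77
tcp_pos: [0.5288, -0.1084, 0.2096]
ee_rot: [[1.0, -0.001, -0.004], [-0.001, -1.0, -0.0], [-0.004, 0.0, -1.0]]
wrist_force: [0.2, 0.1, -0.1]
gripper_width: 0.418
gripper_force: 0.0
```

Request:
apply_moves([
  [[0,0,-0.01],0],
  [[0,0,-0.025],0],
  [[0,0,-0.035],0],
  [[0,0,-0.035],0],
  [[0,0,-0.03],0],
])

```text
time_s: 21.18
tcp_pos: [0.53, -0.1086, 0.3487]
ee_rot: [[1.0, -0.0, 0.001], [-0.0, -1.0, -0.001], [0.001, 0.001, -1.0]]
wrist_force: [0.0, 0.2, 0.2]
gripper_width: 0.515
gripper_force: 0.0
```

Request:
apply_moves([
  [[-0.03,0,0],0],
  [[-0.04,0,0],0],
  [[-0.035,0,0],0],
  [[0,0,0],0],
  [[0,0,0],0],
])

```text
time_s: 21.6
tcp_pos: [0.4237, -0.1085, 0.3472]
ee_rot: [[1.0, -0.0, 0.003], [-0.0, -1.0, 0.0], [0.003, -0.0, -1.0]]
wrist_force: [-0.1, 0.1, -0.8]
gripper_width: 0.516
gripper_force: 0.0
```

```bash
python3 - <<'E'
from h import *
s=r.sense();print(s["tcp_pos"],s["wrist_force"],s["time_s"])
sh=lambda u,v:np.array([u/640,v/400])
for n in ["wrist","top","scene"]:
    c=imaging.capture(n);cv2.imwrite(f"pics/{n}9.png",c["frame"])
    for t,z in dict(knob_mid=.226,paddle_cup=.118).items():
        for p in models.place_of(c,t):
            q=atz(c,p["at"],z);d=q[:2]-[.5915,-.0564]
            if np.hypot(*d)<.14: print(n,t,round(p["confidence"],2),np.array(p["at"])*[640,400],q,np.degrees(np.arctan2(d[1],d[0])))
E
```

```text
[ 0.42374091 -0.10848876  0.34717054] [-0.06264943  0.09505532 -0.84235582] 21.6
wrist knob_mid 0.59 [319.808  65.4  ] [ 0.53274732 -0.10465396  0.226     ] -140.6035132343561
top paddle_cup 0.84 [320.192 205.4  ] [ 0.55163674 -0.04441191  0.118     ] 163.2623811121815
scene knob_mid 0.69 [298.496 179.48 ] [ 0.529418   -0.11271945  0.226     ] -137.7863662380795
scene paddle_cup 0.68 [326.4 197.8] [ 0.53896661 -0.04436052  0.118     ] 167.09198966964283
```

View pics/wrist9.png

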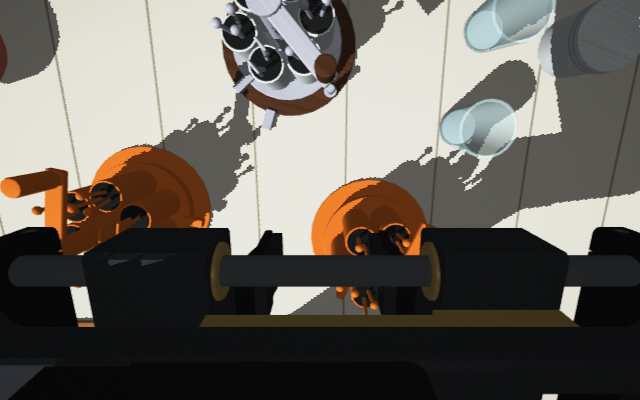

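The wrist view shows the knob at (325,65), which is about 221° in the world. The top view puts the paddle cup at about 163°, lined up with the tab at 162°. The hand is clear and the other objects haven't moved, so I'm handing in.

```bash
python3 -c "
from station import r
print(r.finish_job())"
```

```text
the job is handed in; nothing more can be done
None
```

I handed the job in at about 22 s: the caddy was wound back and held against its stop for about a second at an estimated 5–6 N on the post, then turned forward to click four, with the paddle stirrers within a few degrees of the serving tab in the last pictures and the gripper let go and clear.

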